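Clear the jammed bar and feed the specimen to the stop

TASK

A steel bar has stuck half out of the inlet tunnel of the feed chute: clear it off the chute and leave it lying on the bench. Then put the round mounted specimen flat in the open lane and push it gently down the slope until the sliding stop under the hood has given way and come up solid (fully home), and leave it resting there. Do not disturb the bottle, the jar and the tape roll.

Things in the scene. Friction and masses are not known exactly. Their poses are not given: they have to be found in the camera images.
- chute: fixed plain metal feed chute, 275 long, 100 wide, up to 105 high. Origin: centre of its underside, on the bench; x level, the way the lane runs down; y across the lane; z up. Straight lane, sloping down towards +x at 9 degrees (0.157 rad): upper 70 mm roofed (inlet tunnel), middle 130 mm open, lower 70 mm roofed (hood). Flat floor 34 wide between two rails 5 wide that stand 7 above it
- lane_mid (a point): point on the lane floor's centre line at the middle of the open part, 55 mm above the chute's origin (its axes are those of chute)
- tunnel_mouth (a point): point on the lane floor's centre line at the tunnel's lower edge, 65 mm up the slope from lane_mid. Tunnel and hood are alike: 26 clear height inside, 29 high above the lane floor outside, 49 wide outside, with flanges 79 over all at the foot
- hood_edge (a point): point on the lane floor's centre line at the hood's upper edge, 65 mm down the slope from lane_mid
- stop_slide (a joint): sliding stop in the lane at the hood, an upright plate 28 wide, 14 high. 0 as found, 0.010 m when pushed fully home and solid. About 3 N move it; it stays where left. Its place along the lane is set anew each time and not told: the specimen that holds it fully home has its centre between 5 mm short of the hood edge and 13 mm past it, so 2 to 20 mm of it still show outside
- bar: ground steel bar 18 x 100 x 18 mm, about 0.24 kg. Lies loose along the lane with 35 to 50 mm of its length inside the tunnel and the rest in the open lane. Origin: centre of its underside; y: along its length; z: up from the underside (9 degrees off vertical on the lane). The bench in front of the chute, between the specimen and the tape roll, is free to lay it on
- specimen: mounted metal specimen, a solid round puck 30 mm across and 20 high, standing flat on the bench between robot and chute. Origin: centre of its underside; z: its axis, up
- etchant: bystander: brown bottle with black cap, 43 across, 85 high, on the bench to the left; origin under its centre. Leave alone
- tape_roll: bystander: roll of tape lying flat, 67 across, 18 high, on the bench to the right; origin under its centre. Leave alone
- paste_jar: bystander: small jar, 47 across, 36 high, on the bench behind the chute; origin under its centre. Leave alone
Mind the look-alikes: they are no part of the job. There is more than one size of the bar; the one meant has the size given above.

How it is judged:
By the outcome, as a careful person would: the job done as asked, in the order asked, and still so for the second after the job is handed in, with the robot touching nothing.
It also fails if it takes over 70 s, if anything falls off the work surface, if the arm or the gripper's body presses on something with over 40 N, if the wrist force passes 120 N, or if a joint passes its speed limit or range.

ROBOT

A 6-joint arm with a two-finger parallel gripper is mounted at the origin on a cart in front of the work surface, level with it; the furniture and walls round the work are solid. World frame = base frame: x ahead of the robot, y to its left, z up, the work surface at z = 0. Lengths are in m, angles in degrees, forces in N, time in s.
With the tool pointing down it reaches from about 0.3 to 0.85 m from the base axis. Payload 4.2 kg.
Tool frame: the origin (TCP) lies at the centre of the arm's flange, where the gripper is bolted on; the fingertips stand env.finger_overhang ahead of it and the grasp point (between the pads) lies 172 mm ahead of it (env.finger_overhang is the distance from the TCP to the fingertips, in m); z points along the fingers, y is the direction in which the jaws open and shut (so a half turn about z gives the same grasp; the last joint's range is limited). The gripper opens to 91 mm and grips with 3 to 60 N. Pads are 32 mm wide; open, the fingers measure 118 mm over their backs; the gripper's body (76 mm by 178 mm) begins 60 mm behind the grasp point.
Start: joints at [-1.146, 18.312, 89.639, -0, 72.044, -1.146], TCP at [0.575, 0, 0.405] pointing down, gripper open.
Joint ranges: [-177.97, 177.97], [-48.28, 115.42], [12.27, 149.76], [-77.06, 257.06], [2.81, 150.46], [-146.56, 146.56]. Speed limits (degrees/s): [147.25, 147.25, 180, 180, 180, 180].

INTERFACE

Orientations are given as a 3x3 rotation matrix whose columns are the frame's x, y, z axes.
In Python, from station import env gives the robot as it stands.
- The arm moves only by the tool move_arm, never from a script. Its argument "moves" is one flat list of numbers, 7 for each row, row after row: the turn, a rotation vector about the tool's x, y, z in degrees, then the shift along the tool's x, y, z in mm, then the closure in counts, from 0 (fully open) to 255 (shut). A call has 1 to 8 rows; each row shifts and turns the commanded pose from where the row before left it, along the tool's axes as they then stand; what a row does not reach is not made up. A row lasts 1/8 s, in which the tool goes at most 62.5 mm and 10.7 degrees, less where a joint would pass 70% of its speed; a pose out of reach is approached as far as the arm can. A call is refused whole if a number of a shift passes 62.5 or a number of a turn 10.7, either way. A call with a gripper value outside its range is refused whole. The fingers move at their own pace and stop on an object; the grip force is fixed at half the most. Time passes only in rows, so rows that do not move let the fingers close. It gives the time, the measured TCP pose, the force and the opening at its end, in the units of the state.
- env.state(): the state, without advancing time (a new reading comes with each control period).
- env.grab_frame(name): name is "scene" or "side" or "wrist"; returns the picture (420x560x3 uint8, red, green, blue); there is no depth.
- env.calibration(name): a dict with "K" (3x3 intrinsics, pixels), "R" (3x3) and "t" (3): a world point X has camera coordinates R X + t; the wrist camera has in their place "hand_eye" (4x4, takes a point from camera to tool coordinates, whose origin is the TCP and whose axes are the flange's). Camera axes: x right, y down, z forward; pixel columns grow to the right and rows downward; lengths in m; the calibration is good to about 2 mm. A picture is of the moment at which its call begins: read the wrist's pose just before it. calibration takes no time and is no camera call.
- env.job_done(): hands the job in, once; it reports no verdict.
The state is a dict: "clock": time; "joint_pos": joint angles; "qd": joint speeds; "joint_torque": joint torques, N m; "tcp_pos": TCP position; "orientation": TCP orientation; "ft_force": force on the tool from outside, world axes, zero at the start; "ft_torque": the same for the moment, N m; "opening": finger opening in m.
Only numpy, scipy, OpenCV 4.12 (cv2) and the standard library are available. Lean on these libraries where they do the work, as an engineer would, in place of code of your own. Each camera call takes 0.05 s, during which the arm holds its last target.

## Working session

There is one attempt and no reset: what is moved stays moved. The work goes in short steps, Python scripts to look and compute and a tool call to move; the robot and the scene stay as the last step left them, time stands still between calls to the robot, and variables do not carry over. Pictures are saved under pics/ and viewed, and the job is handed in when it is done.

Besides the shell and the picture viewer there is one more tool, called as name(argument=value, ...) on one line, values as JSON. move_arm: Moves the arm, as the interface text tells. Its arguments: {"type":"object","properties":{"moves":{"type":"array"}},"required":["moves"]}

```bash
mkdir -p pics; python3 - <<'E'
from station import env
import cv2,numpy as np
np.set_printoptions(precision=4,suppress=True)
print(env.state()); print(env.finger_overhang)
for n in ["scene","side","wrist"]:
    f=env.grab_frame(n); cv2.imwrite(f"pics/{n}0.png",f[:,:,::-1]); print(n,env.calibration(n))
E
```

```text
{'clock': 0.0, 'joint_pos': array([-1.1464, 18.3526, 89.709 , -0.0039, 72.0431, -1.1466]), 'qd': array([0.0877, 0.0273, 0.0222, 0.0462, 0.0915, 0.0617]), 'joint_torque': array([ -0.0005, -41.2466, -23.1973,   0.0729,   0.0458,  -0.0001]), 'tcp_pos': array([ 0.5748, -0.    ,  0.4039]), 'orientation': array([[-0.    ,  1.    , -0.0018],
       [ 1.    ,  0.    , -0.    ],
       [-0.    , -0.0018, -1.    ]]), 'ft_force': array([0.2194, 0.512 , 0.6708]), 'ft_torque': array([ 0.0137, -0.0433, -0.0451]), 'opening': 0.09122439023892888}
0.1908
scene {'K': array([[489.1766,   0.    , 266.9014],
       [  0.    , 489.1766, 205.6117],
       [  0.    ,   0.    ,   1.    ]]), 'R': array([[ 0.6096, -0.7927, -0.0067],
       [-0.388 , -0.291 , -0.8745],
       [ 0.6913,  0.5357, -0.485 ]]), 't': array([-0.3837,  0.3018,  0.7937])}
side {'K': array([[407.5498,   0.    , 280.4326],
       [  0.    , 407.5498, 207.2777],
       [  0.    ,   0.    ,   1.    ]]), 'R': array([[ 0.917 , -0.3985,  0.018 ],
       [-0.2565, -0.6236, -0.7385],
       [ 0.3055,  0.6725, -0.6741]]), 't': array([-0.5805,  0.1912,  0.8982])}
wrist {'K': array([[345.905 ,   0.    , 277.4843],
       [  0.    , 345.905 , 208.7089],
       [  0.    ,   0.    ,   1.    ]]), 'hand_eye': array([[ 0.0003, -0.97  , -0.243 ,  0.0683],
       [ 1.    ,  0.0001,  0.0008, -0.0007],
       [-0.0008, -0.243 ,  0.97  ,  0.0212],
       [ 0.    ,  0.    ,  0.    ,  1.    ]])}
```

View pics/scene0.png

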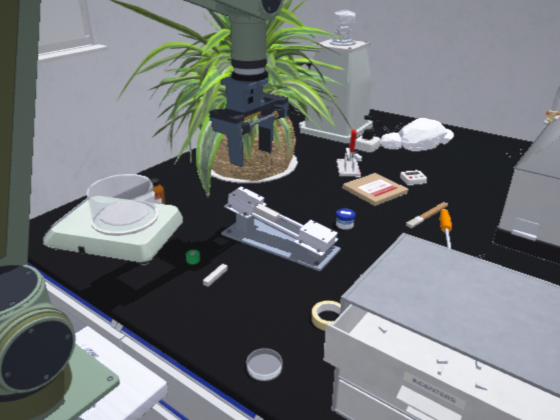

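View pics/side0.png

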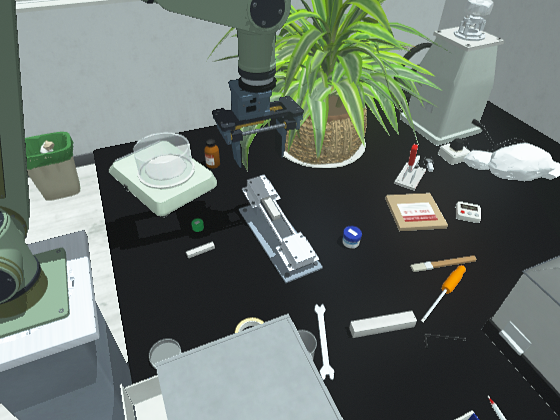

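View pics/wrist0.png

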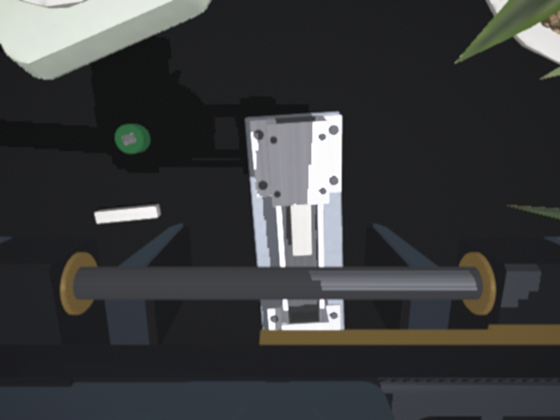

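```bash
python3 - <<'E'
import cv2
def crop(n,x0,y0,x1,y1,s):
    f=cv2.imread(f"pics/{n}0.png")[y0:y1,x0:x1]
    cv2.imwrite(f"pics/{n}0c.png",cv2.resize(f,None,fx=s,fy=s,interpolation=cv2.INTER_CUBIC))
crop("scene",180,175,360,295,4.4)
crop("side",180,165,340,285,5)
crop("wrist",90,95,360,335,2.5)
E
```

```text
(no output)
```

View pics/scene0c.png

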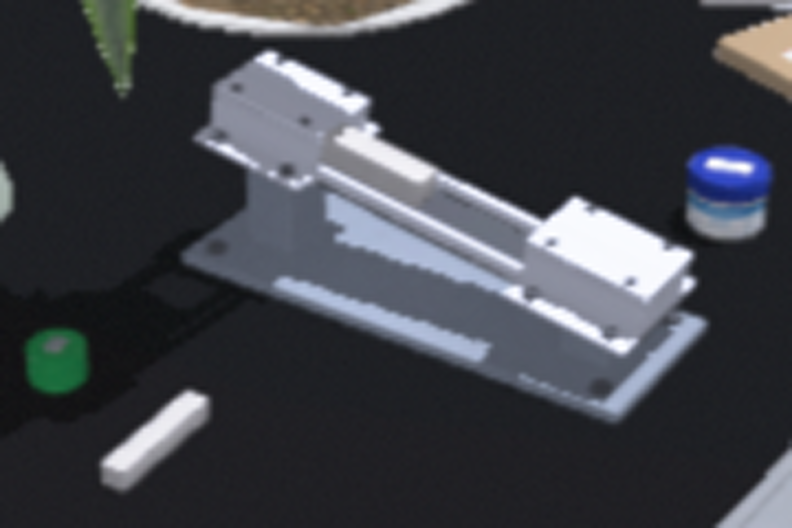

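View pics/side0c.png

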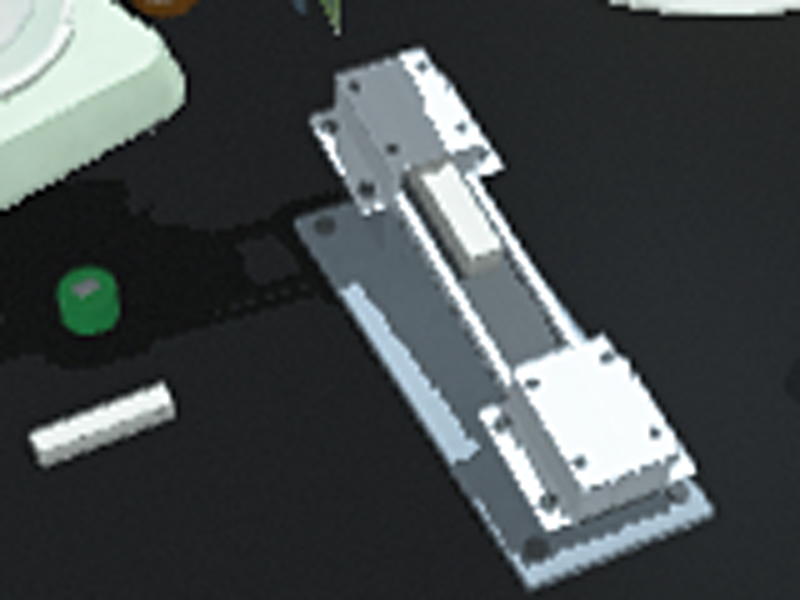

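View pics/wrist0c.png

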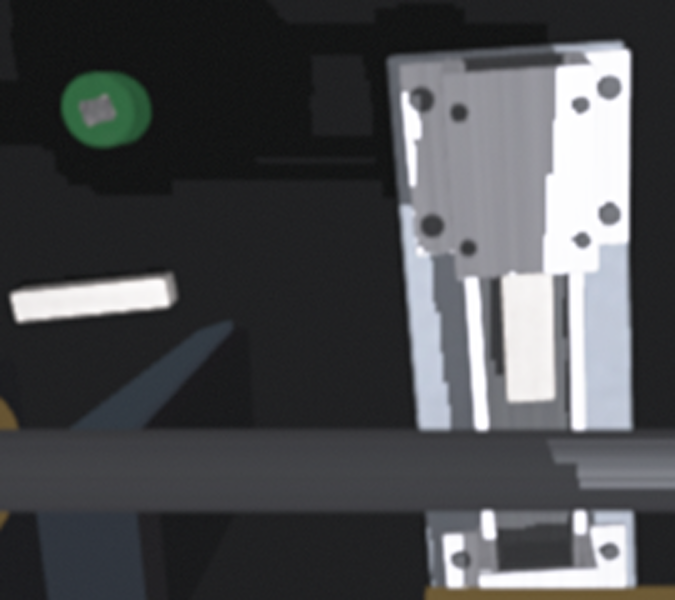

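```bash
cat > h.py <<'E'
import numpy as np,cv2
from scipy.optimize import least_squares
from station import env
np.set_printoptions(precision=4,suppress=True)
def cam(n,st=None):
    c=env.calibration(n)
    if n!="wrist": return c["K"],c["R"],c["t"]
    st=st or env.state()
    T=np.eye(4);T[:3,:3]=st["orientation"];T[:3,3]=st["tcp_pos"]
    M=np.linalg.inv(T@c["hand_eye"]); return c["K"],M[:3,:3],M[:3,3]
def proj(C,X):
    K,R,t=C; p=(np.atleast_2d(X)@R.T+t)@K.T; return p[:,:2]/p[:,2:]
def ray(C,uv,z):
    K,R,t=C; d=R.T@np.linalg.inv(K)@np.array([uv[0],uv[1],1.]); o=-R.T@t; return o+d*(z-o[2])/d[2]
a=np.radians(9);U=np.array([np.cos(a),0,-np.sin(a)]);N=np.array([np.sin(a),0,np.cos(a)]);Y=np.array([0,1.,0])
def lane(s,y,n): return np.array([0,0,.055])+s*U+y*Y+n*N
def place(p,X):
    c,s=np.cos(p[2]),np.sin(p[2]); R=np.array([[c,-s,0],[s,c,0],[0,0,1]]); return np.atleast_2d(X)@R.T+np.array([p[0],p[1],p[3] if len(p)>3 else 0])
E
cat > fit.py <<'E'
from h import *
off={"scene":(4.4,180,175),"side":(5,180,165),"wrist":(2.5,90,95)}
def full(n,p): s,x,y=off[n]; return np.array(p)/s+[x,y]
TU,TL,HU,HL=-.135,-.065,.065,.135
w=.0245;r=.029
obs=[("scene",(575,200),lane(HU,w,r)),("scene",(690,257),lane(HL,w,r)),("scene",(640,303),lane(HL,-w,r)),("scene",(528,240),lane(HU,-w,r)),
("scene",(268,52),lane(TU,w,r)),("scene",(370,100),lane(TL,w,r)),("scene",(326,137),lane(TL,-w,r)),("scene",(212,90),lane(TU,-w,r)),
("side",(515,372),lane(HU,-w,r)),("side",(600,337),lane(HU,w,r)),("side",(672,455),lane(HL,w,r)),("side",(582,490),lane(HL,-w,r)),
("side",(337,73),lane(TU,-w,r)),("side",(425,48),lane(TU,w,r)),("side",(408,180),lane(TL,-w,r)),("side",(490,148),lane(TL,w,r)),
("wrist",(457,277),lane(TL,-w,r)),("wrist",(598,270),lane(TL,w,r)),]
C={n:cam(n) for n in off}
def res(p): return np.concatenate([proj(C[n],place(p,X))[0]-full(n,u) for n,u,X in obs])
s=least_squares(res,[.6,0,-np.pi/2],loss="soft_l1")
print(s.x,np.degrees(s.x[2])); print(res(s.x).reshape(-1,2))
p=s.x; np.save("chute.npy",p)
for n in off:
    im=cv2.imread(f"pics/{n}0.png")
    g=im.astype(int); m=((g[:,:,1]>g[:,:,2]*1.7)&(g[:,:,1]>g[:,:,0]*1.25)&(g[:,:,1]>40)).astype(np.uint8)
    k,l,stt,cen=cv2.connectedComponentsWithStats(m)
    for i in range(1,k):
        if stt[i,4]>60: print(n,stt[i],cen[i],ray(C[n],cen[i],.01))
    for n2,u in [("scene",(180,400)),("scene",(155,440)),("side",(102,425)),("wrist",(92,298))]:
        if n2==n: print("decoy",n,ray(C[n],full(n,u),.016))
    sgs=[]
    for (A,B) in [((TU,TL),r),((HU,HL),r)]: sgs.append([lane(A[0],-w,B),lane(A[1],-w,B),lane(A[1],w,B),lane(A[0],w,B)])
    sgs.append([lane(-.135,-.017,0),lane(.135,-.017,0),lane(.135,.017,0),lane(-.135,.017,0)])
    sgs.append([np.array(q) for q in[(-.1375,-.05,0),(.1375,-.05,0),(.1375,.05,0),(-.1375,.05,0)]])
    sc,x0,y0=off[n]
    big=cv2.imread(f"pics/{n}0c.png")
    for q in sgs:
        uv=((proj(C[n],place(p,np.array(q)))-[x0,y0])*sc).round().astype(np.int32)
        cv2.polylines(big,[uv],True,(0,0,255),1)
    cv2.imwrite(f"pics/{n}0o.png",big)
E
python3 fit.py
```

```text
[ 0.5973 -0.0623 -1.5199] -87.08638162021694
[[-0.2039 -0.5501]
 [ 0.3485 -0.4363]
 [ 1.1523 -0.8524]
 [-0.6618 -0.2963]
 [ 0.4574 -0.7546]
 [ 0.3466 -0.3668]
 [-1.6825 -0.5718]
 [ 0.7626 -1.7318]
 [-1.6805 -0.9485]
 [ 0.0803 -0.5283]
 [ 0.108  -0.7151]
 [-1.1793 -0.4233]
 [-0.2267 -0.4082]
 [-0.4497 -0.3864]
 [-3.3132 -2.5211]
 [-1.8717 -1.5976]
 [-0.2176  2.7298]
 [ 0.2893  2.7398]]
scene [185 249  16  16 181] [192.558 256.884] [0.4191 0.0502 0.01  ]
decoy scene [ 0.4263 -0.0301  0.016 ]
decoy scene [ 0.3949 -0.0424  0.016 ]
side [  25  132   48   37 1144] [ 47.854  148.7587] [0.0731 0.5621 0.01  ]
side [191 218  13  14 137] [197.292 224.781] [0.42   0.0495 0.01  ]
decoy side [ 0.4037 -0.0434  0.016 ]
wrist [114 123  37  32 757] [132.5046 138.0594] [0.4206 0.0518 0.01  ]
decoy wrist [ 0.4085 -0.0299  0.016 ]
```

```bash
python3 - <<'E'
import cv2,numpy as np
a=cv2.imread("pics/side0o.png");b=cv2.imread("pics/wrist0o.png");b=cv2.resize(b,(600,600))
cv2.imwrite("pics/ov.png",cv2.resize(np.hstack([a,b]),(800,343)))
E
```

```text
(no output)
```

View pics/side0o.png

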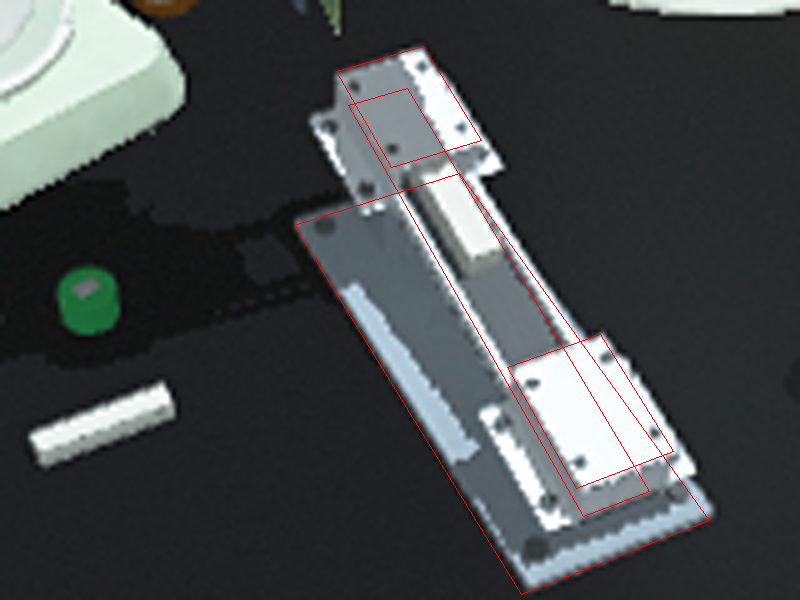

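View pics/wrist0o.png

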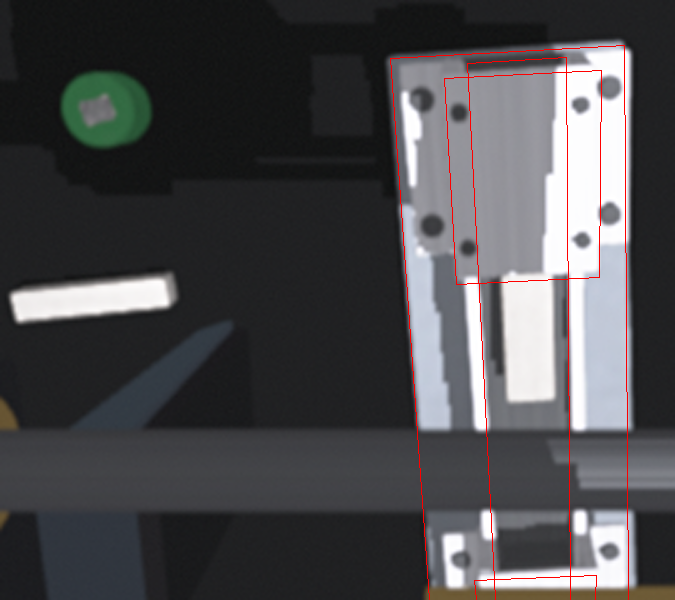

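View pics/scene0o.png

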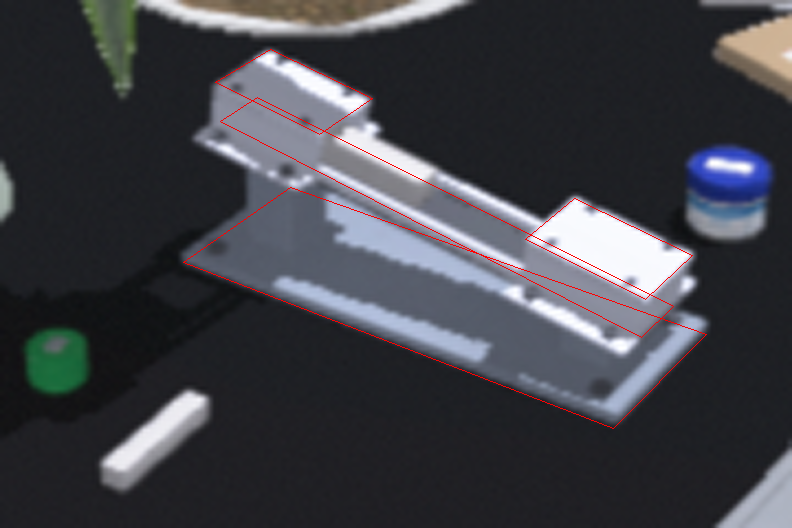

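```bash
cat >> h.py <<'E'
def rayplane(C,uv,p,n):  # onto lane plane at height n -> (s,y)
    K,R,t=C; d=R.T@np.linalg.inv(K)@np.array([uv[0],uv[1],1.]); o=-R.T@t
    c,s=np.cos(p[2]),np.sin(p[2]); Rz=np.array([[c,-s,0],[s,c,0],[0,0,1]])
    d=Rz.T@d; o=Rz.T@(o-[p[0],p[1],0])
    o=o-[0,0,.055]; l=(n-o@N)/(d@N); q=o+l*d; return np.array([q@U,q[1]])
E
python3 - <<'E'
from h import *
p=np.load("chute.npy")
C={n:cam(n) for n in["scene","side","wrist"]}
off={"scene":(4.4,180,175),"side":(5,180,165),"wrist":(2.5,90,95)}
def full(n,q): s,x,y=off[n]; return np.array(q)/s+[x,y]
for n,q in [("side",(500,238)),("side",(465,258)),("scene",(438,172)),("scene",(408,188)),("wrist",(508,402)),("wrist",(554,399)),("wrist",(502,277)),("wrist",(552,272))]:
    print("bar",n,rayplane(C[n],full(n,q),p,.018)*1000)
print("rails"); 
for q in [(467,279),(482,276),(479,428),(487,428),(570,272),(582,270),(575,428),(585,428)]: print(rayplane(C["wrist"],full("wrist",q),p,.007)*1000)
print("decoy corners")
for n,q in [("wrist",(12,296)),("wrist",(168,275)),("wrist",(172,302)),("wrist",(20,322)),("side",(32,433)),("side",(165,382)),("side",(174,405)),("side",(40,455))]: print(n,ray(C[n],full(n,q),.012))
print("tape",ray(C["scene"],(325,312),.018),"dish",ray(C["scene"],(264,362),.01), "jar",ray(C["side"],(352,232),.036),"bottle",ray(C["side"],(212,142),.085))
f=cv2.imread("pics/scene0.png")[230:400,160:360]; cv2.imwrite("pics/sc_tape.png",cv2.resize(f,None,fx=3.5,fy=3.5,interpolation=cv2.INTER_CUBIC))
E
```

```text
bar side [-12.1637  10.7116]
bar side [ -7.364  -10.5699]
bar scene [-7.1613  6.5251]
bar scene [-10.5229 -17.0426]
bar wrist [-10.4761  -7.9407]
bar wrist [-10.8387   9.5797]
bar wrist [-62.117   -8.4202]
bar wrist [-63.0998   9.4635]
rails
[-57.4092 -21.1236]
[-58.3182 -15.5059]
[  7.4938 -19.6095]
[  7.6694 -16.4073]
[-58.1888  17.1295]
[-58.7535  21.5733]
[ 9.6033 18.8512]
[ 9.8233 22.8618]
decoy corners
wrist [ 0.3713 -0.0301  0.012 ]
wrist [ 0.4413 -0.0205  0.012 ]
wrist [ 0.4421 -0.0328  0.012 ]
wrist [ 0.3733 -0.0421  0.012 ]
side [ 0.3718 -0.0318  0.012 ]
side [ 0.4403 -0.0241  0.012 ]
side [ 0.44   -0.0405  0.012 ]
side [ 0.3719 -0.047   0.012 ]
tape [ 0.4338 -0.2899  0.018 ] dish [ 0.2714 -0.2691  0.01  ] jar [ 0.7613 -0.1472  0.036 ] bottle [0.5386 0.2933 0.085 ]
```

View pics/sc_tape.png

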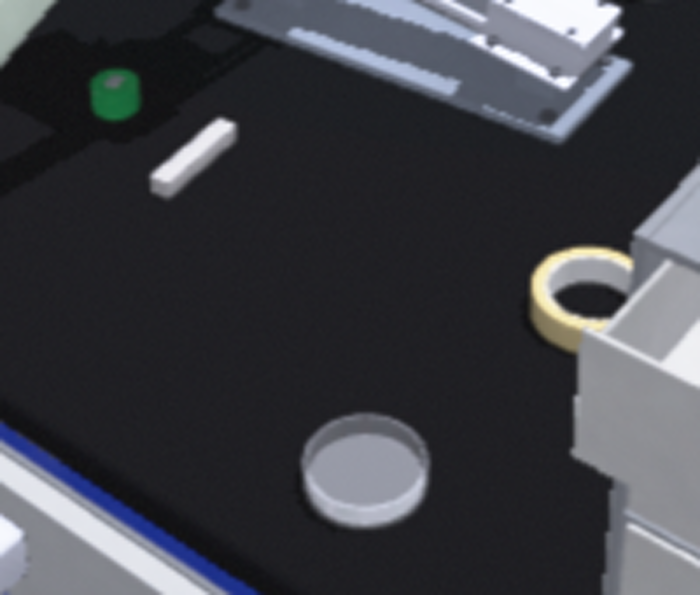

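```bash
cat >> h.py <<'E'
from scipy.spatial.transform import Rotation as Ro
p=np.load("chute.npy")
c_,s_=np.cos(p[2]),np.sin(p[2]); RZ=np.array([[c_,-s_,0],[s_,c_,0],[0,0,1]])
RL=RZ@np.column_stack([-U,Y,-N])           # tool in lane
RV=RZ@np.column_stack([[-1,0,0],[0,1,0],[0,0,-1]]) # tool vertical, aligned with chute
def go(tip,Rt,st=None):
    """rotvec (deg, tool), then shift (mm) in tool axes after the turn"""
    st=st or env.state(); R=st["orientation"]; rv=Ro.from_matrix(R.T@Rt).as_rotvec(degrees=True)
    tcp=np.array(tip)-.1908*Rt[:,2]
    print("turn",rv.round(2),"shift after turn",(Rt.T@(tcp-st["tcp_pos"])*1000).round(1))
def lw(s,y,n): return place(p,lane(s,y,n))[0]
def where(st=None):
    st=st or env.state(); tip=st["tcp_pos"]+.1908*st["orientation"][:,2]
    q=RZ.T@(tip-[p[0],p[1],0])-[0,0,.055]
    print("t",st["clock"].round(2),"tip",tip,"lane s,y,n mm",np.array([q@U,q[1],q@N])*1000,"F",st["ft_force"],"open",st["opening"])
E
python3 - <<'E'
from h import *
where(); go(lw(-.044,.0007,.06),RL)
E
```

```text
Traceback (most recent call last):
  File "h.py", line 38, in where
    print("t",st["clock"].round(2),"tip",tip,"lane s,y,n mm",np.array([q@U,q[1],q@N])*1000,"F",st["ft_force"],"open",st["opening"])
              ^^^^^^^^^^^^^^^^^
AttributeError: 'float' object has no attribute 'round'
```

```bash
sed -i 's/st\["clock"\].round(2)/round(st["clock"],2)/' h.py; python3 - <<'E'
from h import *
where(); go(lw(-.044,.0007,.06),RL)
E
```

```text
t 0.15 tip [0.5746 0.     0.2133] lane s,y,n mm [-87.417  -19.4622 146.4615] F [0.064  0.436  0.3081] open 0.09130623149726418
turn [ 0.16  8.99 -2.91] shift after turn [-73.2  19.9  84.1]
```

move_arm(moves=[0.1,4.5,-1.5,0,0,0,0,0.1,4.5,-1.4,0,0,0,0,0,0,0,-25,7,28,0,0,0,0,-25,7,28,0,0,0,0,-23,6,28,0,0,0,0,0,0,0,0])

```text
clock: 0.9
tcp_pos: [0.5975, -0.0586, 0.3077]
orientation: [[-0.048, 0.999, -0.013], [0.986, 0.049, 0.157], [0.158, -0.006, -0.987]]
ft_force: [-0.6, 0.9, 0.2]
opening: 0.0915
```

```bash
python3 - <<'E'
from h import *
st=env.state();f=env.grab_frame("wrist"); where(st); go(lw(-.044,.0007,.06),RL,st)
C=cam("wrist",st); big=f[:,:,::-1].copy()
w=.0245;r=.029
for q in [[lane(-.135,-w,r),lane(-.065,-w,r),lane(-.065,w,r),lane(-.135,w,r)],[lane(.135,-w,r),lane(.065,-w,r),lane(.065,w,r),lane(.135,w,r)],
 [lane(-.065,-.017,.007),lane(.065,-.017,.007),lane(.065,.017,.007),lane(-.065,.017,.007)],[lane(-.110,-.0083,.018),lane(-.010,-.0083,.018),lane(-.010,.0097,.018),lane(-.110,.0097,.018)]]:
    cv2.polylines(big,[proj(C,place(p,np.array(q))).round().astype(np.int32)],True,(0,0,255),1)
cv2.imwrite("pics/w1.png",big); cv2.imwrite("pics/w1r.png",f[:,:,::-1])
E
```

```text
t 0.9 tip [ 0.595  -0.0287  0.1193] lane s,y,n mm [-43.4038  -0.5697  58.2213] F [-0.6075  0.8699  0.2357] open 0.09145521482911131
turn [-0.3  -0.07 -0.15] shift after turn [ 0.8  0.3 -1.8]
```

View pics/w1.png

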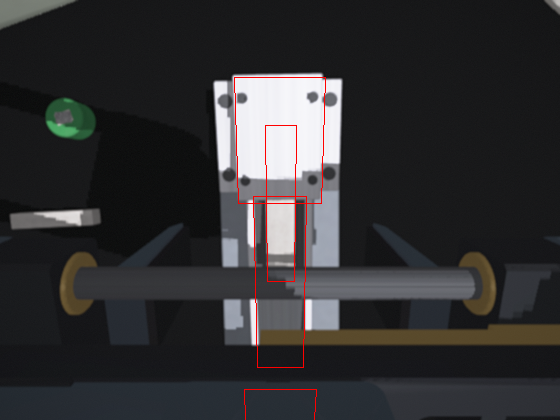

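```bash
python3 - <<'E'
import cv2
for n in ["w1","w1r"]:
    f=cv2.imread(f"pics/{n}.png")[170:350,200:360]; cv2.imwrite(f"pics/{n}z.png",cv2.resize(f,None,fx=3,fy=3,interpolation=cv2.INTER_CUBIC))
a=cv2.imread("pics/w1z.png");b=cv2.imread("pics/w1rz.png");import numpy as np
o=np.hstack([b,a]);cv2.imwrite("pics/w1zz.png",o[:, :][:540,:800] if o.shape[1]<=800 else cv2.resize(o,(800,450)))
E
```

```text
(no output)
```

View pics/w1zz.png

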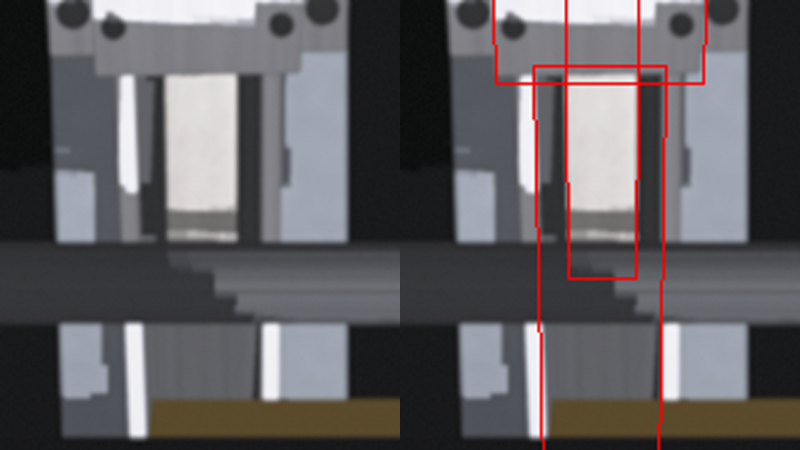

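move_arm(moves=[-0.3,0,0,0,0,0,0,0,0,0,0,0,25,0,0,0,0,0,0,17,0,0,0,0,0,0,7,0,0,0,0,0,0,0,0,0,0,0,0,0,0,0])

```text
clock: 1.7
tcp_pos: [0.5982, -0.0502, 0.2628]
orientation: [[-0.05, 0.999, -0.001], [0.986, 0.05, 0.156], [0.156, 0.007, -0.988]]
ft_force: [-0.1, 0.0, 0.8]
opening: 0.0911
```

```bash
python3 - <<'E'
from h import *
where(); go(lw(-.044,.0007,.009),RL)
f=env.grab_frame("scene")[160:310,180:380,::-1]; g=env.grab_frame("side")[150:300,200:360,::-1]
cv2.imwrite("pics/s2.png",np.hstack([cv2.resize(f,(440,330),interpolation=2),cv2.resize(g,(352,330),interpolation=2)]))
E
```

```text
t 1.7 tip [ 0.5981 -0.0204  0.0743] lane s,y,n mm [-44.3831   2.9308  12.5194] F [-0.1274  0.0059  0.7896] open 0.09111060146458022
turn [0.42 0.01 0.01] shift after turn [-0.4 -0.8  3.5]
```

View pics/s2.png

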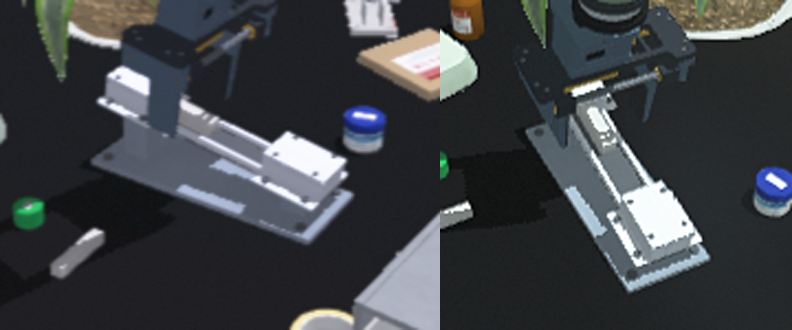

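move_arm(moves=[0.3,0,0,0,0,0,0,0,0,0,0,0,3,0,0,0,0,0,0,0,0,0,0,0,0,0,0,160,0,0,0,0,0,0,255,0,0,0,0,0,0,255,0,0,0,0,0,0,255,0,0,0,0,0,0,255])

```text
clock: 2.8
tcp_pos: [0.5979, -0.0497, 0.2591]
orientation: [[-0.05, 0.999, -0.007], [0.986, 0.051, 0.156], [0.156, 0.001, -0.988]]
ft_force: [-0.4, -0.5, -0.1]
opening: 0.0442
```

```bash
python3 - <<'E'
from h import *
where(); go(lw(-.044,.0007,.009),RL)
E
```

```text
t 2.8 tip [ 0.5965 -0.0199  0.0706] lane s,y,n mm [-44.3518   1.3246   8.7774] F [-0.357  -0.5117 -0.1194] open 0.04420321976390596
turn [ 0.03 -0.   -0.01] shift after turn [-0.3 -0.5 -0.2]
```

move_arm(moves=[0,0,0,0,0,0,255,0,0,0,0,0,0,255,0,0,0,0,0,0,255,0,0,0,0,0,0,255,0,0,0,0,0,0,255,0,0,0,0,0,0,255])

```text
clock: 3.55
tcp_pos: [0.5978, -0.0497, 0.259]
orientation: [[-0.05, 0.999, -0.008], [0.986, 0.051, 0.156], [0.156, 0.0, -0.988]]
ft_force: [-0.8, -0.6, 0.7]
opening: 0.0178
```

```bash
python3 - <<'E'
from h import *
where()
E
```

```text
t 3.55 tip [ 0.5963 -0.0199  0.0706] lane s,y,n mm [-44.332    1.1407   8.7594] F [-0.8165 -0.6383  0.7029] open 0.01781345561275048
```

move_arm(moves=[0,0,0,0,0,-3,255,0,0,0,-14,0,0,255,0,0,0,-14,0,0,255,0,0,0,-14,0,0,255,0,0,0,-14,0,0,255,0,0,0,0,0,0,255,0,0,0,0,0,0,255])

```text
clock: 4.42
tcp_pos: [0.6007, -0.1055, 0.2532]
orientation: [[-0.05, 0.999, -0.008], [0.986, 0.05, 0.157], [0.157, 0.0, -0.988]]
ft_force: [-0.2, -0.2, -2.8]
opening: 0.0179
```

```bash
python3 - <<'E'
from h import *
where()
f=env.grab_frame("scene")[160:310,180:380,::-1]; g=env.grab_frame("side")[150:300,200:360,::-1]
cv2.imwrite("pics/s3.png",np.hstack([cv2.resize(f,(440,330),interpolation=2),cv2.resize(g,(352,330),interpolation=2)]))
E
```

```text
t 4.42 tip [ 0.5993 -0.0756  0.0648] lane s,y,n mm [11.6201  1.2754 11.7236] F [-0.2325 -0.168  -2.7726] open 0.017879311116604603
```

View pics/s3.png

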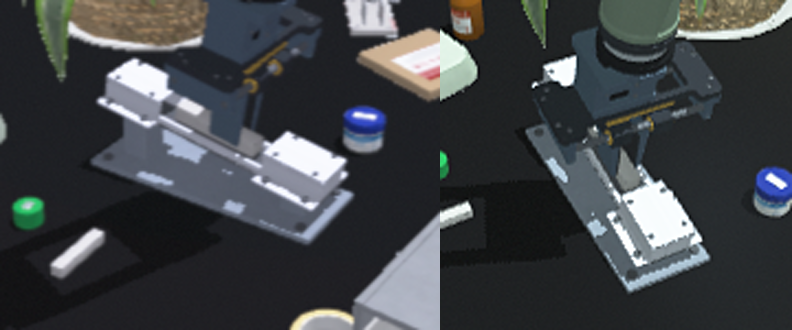

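move_arm(moves=[0,0,0,0,0,-20,255,0,0,0,0,0,-35,255,0,0,0,0,0,-35,255,0,-4.5,0,0,-20,0,255,0,-4.5,0,0,-45,0,255,0,0,0,0,-45,0,255,0,0,0,0,-40,0,255,0,0,0,0,0,0,255])

```text
clock: 5.52
tcp_pos: [0.4488, -0.1264, 0.3422]
orientation: [[-0.05, 0.999, -0.001], [0.999, 0.05, 0.001], [0.001, -0.001, -1.0]]
ft_force: [1.3, -0.3, -1.9]
opening: 0.0179
```

```bash
python3 - <<'E'
from h import *
where(); go([.43,-.155,.03],RV)
f=env.grab_frame("scene")[100:340,120:400,::-1]; g=env.grab_frame("side")[130:330,130:360,::-1]
cv2.imwrite("pics/s4.png",np.hstack([cv2.resize(f,(420,360),interpolation=2),cv2.resize(g,(380,360),interpolation=2)]))
E
```

```text
t 5.53 tip [ 0.4486 -0.1262  0.1514] lane s,y,n mm [  40.4338 -151.8057  104.0288] F [ 1.3066 -0.2785 -1.8756] open 0.017889369347509294
turn [-0.08 -0.05 -0.03] shift after turn [-27.6 -20.3 121.4]
```

View pics/s4.png

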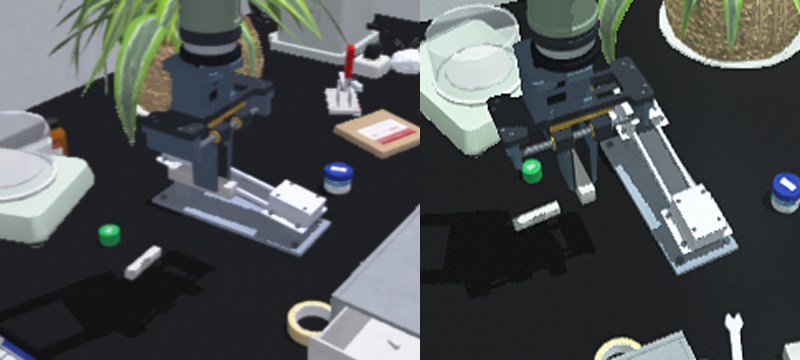

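move_arm(moves=[0,0,0,-28,-20,20,255,0,0,0,0,0,40,255,0,0,0,0,0,40,255,0,0,0,0,0,20,255,0,0,0,0,0,12,255,0,0,0,0,0,3,255,0,0,0,0,0,0,255,0,0,0,0,0,0,255])

```text
clock: 6.62
tcp_pos: [0.4335, -0.1562, 0.2078]
orientation: [[-0.051, 0.999, 0.002], [0.999, 0.051, -0.001], [-0.001, 0.002, -1.0]]
ft_force: [0.2, 0.7, -2.8]
opening: 0.0177
```

```bash
python3 - <<'E'
from h import *
where()
f=env.grab_frame("scene")[170:340,120:360,::-1]; g=env.grab_frame("side")[180:330,130:330,::-1]
cv2.imwrite("pics/s5.png",np.hstack([cv2.resize(f,(420,300),interpolation=2),cv2.resize(g,(380,300),interpolation=2)]))
E
```

```text
t 6.62 tip [ 0.434  -0.1563  0.017 ] lane s,y,n mm [  90.4108 -167.9174  -24.1283] F [ 0.2111  0.7307 -2.8455] open 0.017663653540401954
```

View pics/s5.png

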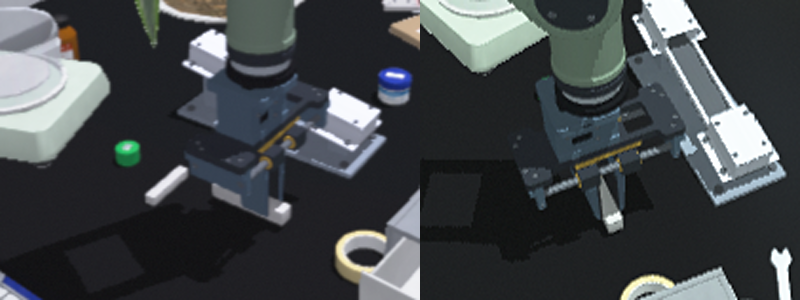

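move_arm(moves=[0,0,0,0,0,4,255,0,0,0,0,0,2,255,0,0,0,0,0,0,255,0,0,0,0,0,0,255])

```text
clock: 7.22
tcp_pos: [0.4331, -0.1561, 0.201]
orientation: [[-0.051, 0.999, 0.0], [0.999, 0.051, 0.0], [0.0, 0.0, -1.0]]
ft_force: [-0.6, -0.5, -1.7]
opening: 0.0175
```

move_arm(moves=[0,0,0,0,0,1,255,0,0,0,0,0,1,255,0,0,0,0,0,0,255])

```text
clock: 7.6
tcp_pos: [0.4331, -0.1561, 0.1997]
orientation: [[-0.051, 0.999, 0.001], [0.999, 0.051, -0.0], [-0.0, 0.001, -1.0]]
ft_force: [-0.6, 0.4, 4.7]
opening: 0.0178
```

move_arm(moves=[0,0,0,0,0,1,255,0,0,0,0,0,0,255])

```text
clock: 7.85
tcp_pos: [0.4331, -0.1561, 0.1997]
orientation: [[-0.051, 0.999, 0.001], [0.999, 0.051, -0.0], [-0.0, 0.001, -1.0]]
ft_force: [-3.0, 1.0, 15.2]
opening: 0.0174
```

move_arm(moves=[0,0,0,0,0,-1.3,255,0,0,0,0,0,0,200,0,0,0,0,0,0,120,0,0,0,0,0,0,60,0,0,0,0,0,-30,60,0,0,0,0,0,-50,60,0,0,0,50,0,0,60,0,0,0,50,0,0,60])

```text
clock: 8.85
tcp_pos: [0.428, -0.0555, 0.28]
orientation: [[-0.049, 0.999, 0.003], [0.999, 0.049, -0.0], [-0.0, 0.003, -1.0]]
ft_force: [0.7, 0.0, 0.1]
opening: 0.0695
```

```bash
python3 - <<'E'
from h import *
st=env.state();w=env.grab_frame("wrist");where(st)
cv2.imwrite("pics/w6.png",w[:,:,::-1])
C=cam("wrist",st);g=w.astype(int); m=((g[:,:,1]>g[:,:,0]*1.7)&(g[:,:,1]>g[:,:,2]*1.25)&(g[:,:,1]>40)).astype(np.uint8)
k,l,s2,cen=cv2.connectedComponentsWithStats(m)
for i in range(1,k):
    if s2[i,4]>60: print(s2[i],cen[i],ray(C,cen[i],.01))
f=env.grab_frame("scene")[170:340,120:360,::-1]; g=env.grab_frame("side")[180:330,130:330,::-1]
cv2.imwrite("pics/s6.png",np.hstack([cv2.resize(f,(420,300),interpolation=2),cv2.resize(g,(380,300),interpolation=2)]))
go([.42,.0495,.05],RV)
E
```

```text
t 8.85 tip [ 0.4285 -0.0555  0.0892] lane s,y,n mm [ -20.5715 -168.23     31.3675] F [0.7227 0.0409 0.1423] open 0.06954044269569447
[ 248   18   49   67 1367] [271.6335  50.079 ] [0.4187 0.0588 0.01  ]
turn [ 0.02 -0.    0.22] shift after turn [104.4  -2.4  38.6]
```

View pics/s6.png

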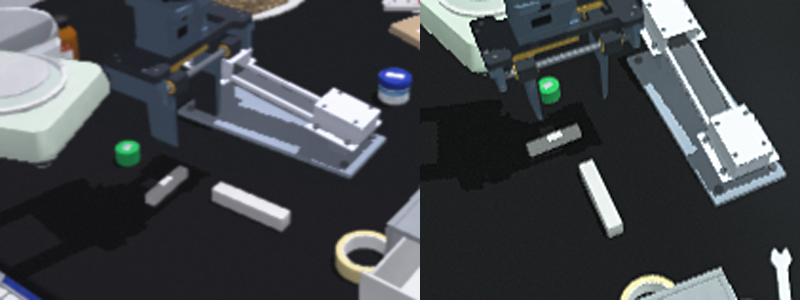

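View pics/w6.png

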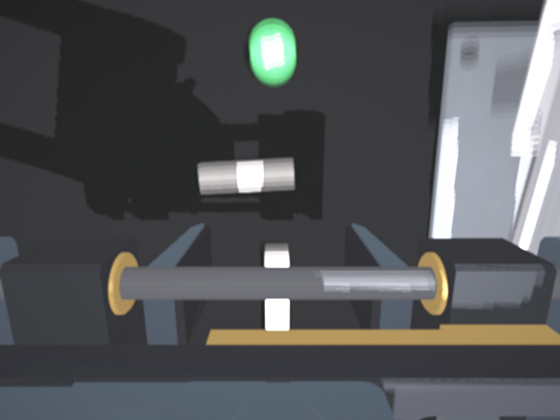

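```bash
python3 - <<'E'
from h import *
S=cam("side");C=cam("scene")
for z in (.03,.05): print("balance side corner/right",ray(S,(163,213),z),ray(S,(216,182),z),"scene",ray(C,(135,255),z),ray(C,(182,210),z))
for z in (.06,.1,.13): print("dish rim right",ray(S,(191,150),z),"front",ray(S,(175,185),z),"scene",ray(C,(158,190),z),ray(C,(125,225),z))
where();st=env.state();w=env.grab_frame("wrist");K=cam("wrist",st)
g=w.astype(int); m=((g[:,:,1]>g[:,:,0]*1.5)&(g[:,:,1]>g[:,:,2]*1.2)&(g[:,:,1]>30)).astype(np.uint8)
k,l,s2,cen=cv2.connectedComponentsWithStats(m)
for i in range(1,k):
    if s2[i,4]>60: print(s2[i],cen[i],ray(K,cen[i],.01))
th=np.linspace(0,2*np.pi,40);
def sil(xy,C):
    X=np.vstack([np.c_[xy[0]+.015*np.cos(th),xy[1]+.015*np.sin(th),0*th+z] for z in(0,.02)]); u=proj(C,X); return np.r_[u.min(0),u.max(0)]
print(sil([.42,.0495],K))
b=s2[np.argmax(s2[1:,4])+1]; 
r=least_squares(lambda q:sil(q,K)-np.array([b[0]-.5,b[1]-.5,b[0]+b[2]-.5,b[1]+b[3]-.5]),[.42,.05]);print("wrist fit",r.x,r.fun)
for n,b in [("scene",(185,249,16,16)),("side",(191,218,13,14))]:
    r=least_squares(lambda q:sil(q,cam(n))-np.array([b[0]-.5,b[1]-.5,b[0]+b[2]-.5,b[1]+b[3]-.5]),[.42,.05]);print(n,r.x,r.fun)
cv2.imwrite("pics/w7.png",w[:,:,::-1])
E
```

```text
balance side corner/right [0.3467 0.1048 0.03  ] [0.5102 0.1758 0.03  ] scene [0.3283 0.1351 0.03  ] [0.5319 0.1993 0.03  ]
balance side corner/right [0.3456 0.0822 0.05  ] [0.5046 0.1513 0.05  ] scene [0.3113 0.1099 0.05  ] [0.5082 0.172  0.05  ]
dish rim right [0.4773 0.3128 0.06  ] front [0.3968 0.1681 0.06  ] scene [0.5333 0.287  0.06  ] [0.3676 0.2126 0.06  ]
dish rim right [0.4675 0.2538 0.1   ] front [0.3916 0.1173 0.1   ] scene [0.4834 0.2237 0.1   ] [0.329  0.1543 0.1   ]
dish rim right [0.4602 0.2095 0.13  ] front [0.3878 0.0793 0.13  ] scene [0.446  0.1762 0.13  ] [0.3001 0.1106 0.13  ]
t 9.0 tip [ 0.4277 -0.0547  0.0886] lane s,y,n mm [ -21.3552 -168.9809   30.6012] F [-0.6817 -0.6798 -0.0039] open 0.06994140465532207
[251  36  49  54 437] [273.7689  64.103 ] [0.419  0.0509 0.01  ]
[251.8047  38.6431 298.4226  91.2782]
wrist fit [0.4198 0.0511] [ 1.1506  0.4389 -1.1515 -0.5495]
scene [0.4202 0.0513] [ 0.9579  0.5834 -0.9691 -0.5078]
side [0.4198 0.0508] [ 0.1582  0.1719 -0.161  -0.1596]
```

View pics/w7.png

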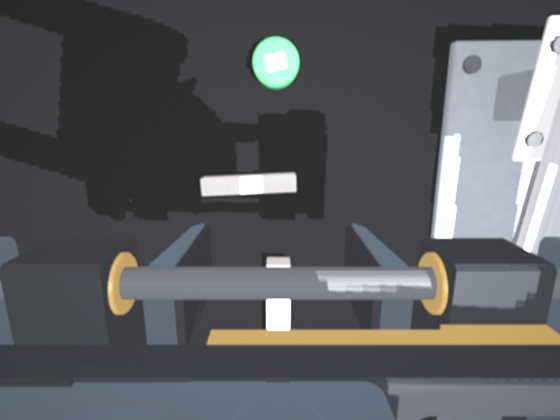

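```bash
python3 - <<'E'
from h import *
go([.42,.051,.05],RV)
E
```

```text
turn [0.04 0.02 0.12] shift after turn [107.   -2.6  38.6]
```

move_arm(moves=[0,0,0,36,-1,0,30,0,0,0,36,-1,0,30,0,0,0,35,-1,0,30,0,0,0,0,0,20,30,0,0,0,0,0,19,30,0,0,0,0,0,0,30,0,0,0,0,0,0,30])

```text
clock: 9.93
tcp_pos: [0.4202, 0.0499, 0.2407]
orientation: [[-0.049, 0.999, 0.001], [0.999, 0.049, 0.0], [-0.0, 0.001, -1.0]]
ft_force: [0.4, 0.3, -1.4]
opening: 0.0805
```

```bash
python3 - <<'E'
from h import *
where(); go([.42,.051,.0095],RV)
f=env.grab_frame("scene")[130:300,80:320,::-1]; g=env.grab_frame("side")[110:290,100:340,::-1]
cv2.imwrite("pics/s8.png",np.hstack([cv2.resize(f,(400,300),interpolation=2),cv2.resize(g,(400,300),interpolation=2)]))
E
```

```text
t 9.93 tip [0.4204 0.0499 0.0499] lane s,y,n mm [-118.789  -170.9229  -23.9438] F [ 0.3778  0.3029 -1.4222] open 0.08045283705173356
turn [ 0.08  0.   -0.08] shift after turn [ 1.1 -0.1 40.4]
```

View pics/s8.png

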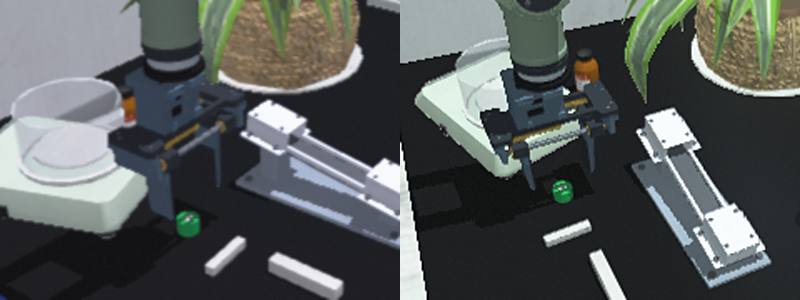

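move_arm(moves=[0,0,0,1,0,15,30,0,0,0,0,0,15,30,0,0,0,0,0,8,30,0,0,0,0,0,2.5,30,0,0,0,0,0,0,30,0,0,0,0,0,0,30])

```text
clock: 10.78
tcp_pos: [0.4198, 0.0515, 0.2003]
orientation: [[-0.051, 0.999, 0.002], [0.999, 0.051, 0.0], [0.0, 0.002, -1.0]]
ft_force: [0.1, 0.2, 0.3]
opening: 0.0806
```

```bash
python3 - <<'E'
from h import *
where(); go([.42,.051,.0095],RV)
E
```

```text
t 10.78 tip [0.4201 0.0515 0.0095] lane s,y,n mm [-114.1212 -171.2075  -64.1778] F [0.0755 0.1501 0.258 ] open 0.08060186642042372
turn [ 0.09 -0.   -0.01] shift after turn [-0.5  0.2 -0. ]
```

move_arm(moves=[0,0,0,0,0,0,190,0,0,0,0,0,0,190,0,0,0,0,0,0,255,0,0,0,0,0,0,255,0,0,0,0,0,0,255,0,0,0,0,0,0,255,0,0,0,0,0,0,255,0,0,0,0,0,0,255])

```text
clock: 11.78
tcp_pos: [0.4196, 0.0515, 0.1998]
orientation: [[-0.051, 0.999, 0.001], [0.999, 0.051, 0.0], [-0.0, 0.001, -1.0]]
ft_force: [0.2, -1.1, 0.2]
opening: 0.0286
```

```bash
python3 - <<'E'
from h import *
where()
E
```

```text
t 11.78 tip [0.4197 0.0515 0.009 ] lane s,y,n mm [-114.0452 -171.6153  -64.5916] F [ 0.2174 -1.073   0.152 ] open 0.02856628115101167
```

move_arm(moves=[0,0,0,0,0,0,255,0,0,0,0,0,0,255])

```text
clock: 12.02
tcp_pos: [0.4196, 0.0515, 0.1998]
orientation: [[-0.051, 0.999, 0.0], [0.999, 0.051, 0.0], [0.0, 0.0, -1.0]]
ft_force: [-0.5, -0.6, 0.1]
opening: 0.029
```

```bash
python3 - <<'E'
from h import *
where()
f=env.grab_frame("scene")[210:290,140:260,::-1]; g=env.grab_frame("side")[190:260,150:250,::-1]
cv2.imwrite("pics/s9.png",np.hstack([cv2.resize(f,(400,300),interpolation=2),cv2.resize(g,(400,300),interpolation=2)]))
E
```

```text
t 12.03 tip [0.4196 0.0515 0.009 ] lane s,y,n mm [-114.0479 -171.6415  -64.6072] F [-0.497  -0.5921  0.1116] open 0.02901622855388607
```

View pics/s9.png

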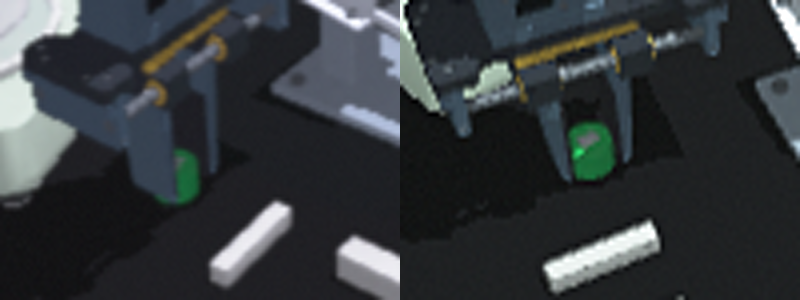

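move_arm(moves=[0,0,0,0,0,-15,255,0,0,0,0,0,-45,255,0,0,0,0,0,-45,255,0,4.5,0,0,0,-20,255,0,4.5,0,0,0,0,255,0,0,0,0,0,0,255])

```text
clock: 12.88
tcp_pos: [0.4193, 0.0511, 0.3249]
orientation: [[-0.049, 0.999, -0.007], [0.987, 0.049, 0.156], [0.156, 0.0, -0.988]]
ft_force: [0.3, -0.0, -1.1]
opening: 0.0291
```

```bash
python3 - <<'E'
from h import *
where(); go(lw(.010,.000,.06),RL)
E
```

```text
t 12.88 tip [0.4179 0.0808 0.1364] lane s,y,n mm [-162.9189 -171.9296   56.6386] F [ 0.3363 -0.0049 -1.0541] open 0.029142596643148437
turn [ 0.04  0.04 -0.07] shift after turn [-173.1  172.    -3.4]
```

move_arm(moves=[0,0,0,-44,43,-1,255,0,0,0,-43,43,-1,255,0,0,0,-43,43,-1,255,0,0,0,-43,43,0,255,0,0,0,0,0,0,255,0,0,0,0,0,0,255,0,0,0,0,0,0,255])

```text
clock: 13.75
tcp_pos: [0.5991, -0.1099, 0.3009]
orientation: [[-0.051, 0.999, -0.009], [0.986, 0.052, 0.156], [0.156, -0.001, -0.988]]
ft_force: [0.1, -0.4, -0.7]
opening: 0.029
```

```bash
python3 - <<'E'
from h import *
st=env.state();w=env.grab_frame("wrist");where(st); go(lw(.010,.000,.03),RL,st)
C=cam("wrist",st); big=w[:,:,::-1].copy()
for q in [[lane(-.065,-.017,.007),lane(.065,-.017,.007),lane(.065,.017,.007),lane(-.065,.017,.007)],[lane(-.065,-.022,.007),lane(.065,-.022,.007),lane(.065,.022,.007),lane(-.065,.022,.007)]]:
    cv2.polylines(big,[proj(C,place(p,np.array(q))).round().astype(np.int32)],True,(0,0,255),1)
a=np.hstack([w[150:350,200:360,::-1],big[150:350,200:360]])
cv2.imwrite("pics/w10.png",cv2.resize(a,None,fx=2.5,fy=2.5,interpolation=2))
f=env.grab_frame("scene")[160:290,210:350,::-1]; g=env.grab_frame("side")[150:280,200:340,::-1]
cv2.imwrite("pics/s10.png",np.hstack([cv2.resize(f,(400,371),interpolation=2),cv2.resize(g,(400,371),interpolation=2)]))
E
```

```text
t 13.75 tip [ 0.5974 -0.0801  0.1124] lane s,y,n mm [ 8.5345 -0.7762 59.4871] F [ 0.089  -0.4243 -0.7059] open 0.029044789040543077
turn [-0.04 -0.    0.04] shift after turn [-1.5  0.6 29.5]
```

View pics/w10.png

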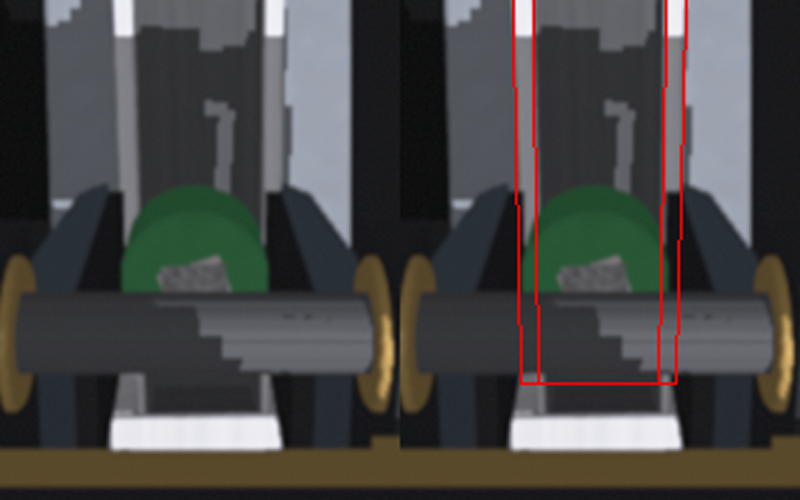

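View pics/s10.png

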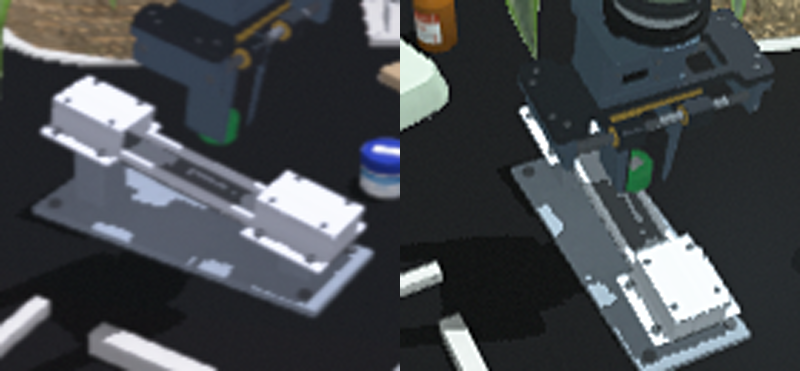

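move_arm(moves=[0,0,0,-1.5,0.8,20,255,0,0,0,0,0,15,255,0,0,0,0,0,6,255,0,0,0,0,0,0,255,0,0,0,0,0,0,255])

```text
clock: 14.52
tcp_pos: [0.6008, -0.106, 0.2606]
orientation: [[-0.05, 0.999, -0.006], [0.986, 0.051, 0.156], [0.156, 0.002, -0.988]]
ft_force: [-0.2, -0.4, 0.3]
opening: 0.0288
```

```bash
python3 - <<'E'
from h import *
st=env.state();w=env.grab_frame("wrist");where(st)
cv2.imwrite("pics/w11.png",cv2.resize(w[150:350,160:400,::-1],None,fx=3,fy=3,interpolation=2))
E
```

```text
t 14.53 tip [ 0.5995 -0.0762  0.0722] lane s,y,n mm [11.1034  1.526  19.1542] F [-0.247  -0.396   0.2563] open 0.028810263582763045
```

View pics/w11.png

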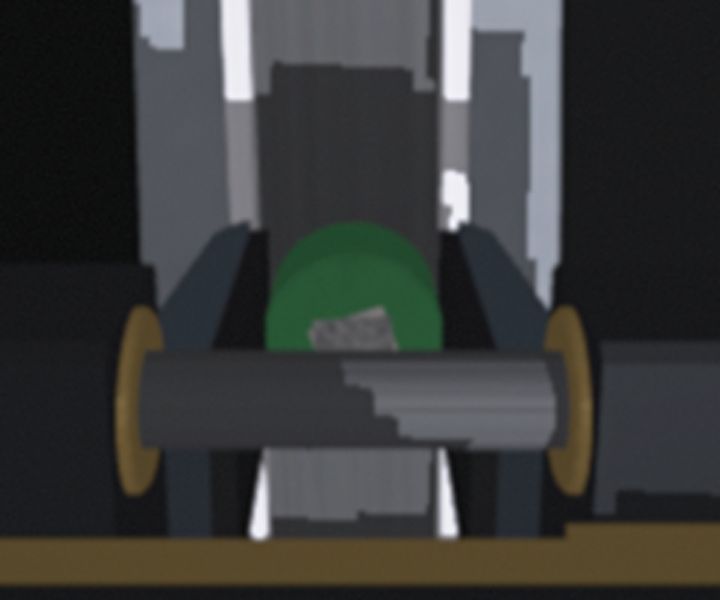

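move_arm(moves=[0,0,0,0,-0.8,3,255,0,0,0,0,0,3,255,0,0,0,0,0,2,255,0,0,0,0,0,0,255,0,0,0,0,0,0,255])

```text
clock: 15.2
tcp_pos: [0.5997, -0.1047, 0.2522]
orientation: [[-0.05, 0.999, -0.007], [0.986, 0.051, 0.156], [0.156, 0.001, -0.988]]
ft_force: [0.8, -0.2, -0.6]
opening: 0.0288
```

move_arm(moves=[0,0,0,0,0,1,255,0,0,0,0,0,0,255,0,0,0,0,0,0,255])

```text
clock: 15.58
tcp_pos: [0.5997, -0.1046, 0.2513]
orientation: [[-0.05, 0.999, -0.007], [0.986, 0.051, 0.156], [0.156, 0.001, -0.988]]
ft_force: [-0.6, 0.6, -1.5]
opening: 0.0292
```

```bash
python3 - <<'E'
from h import *
st=env.state();w=env.grab_frame("wrist");where(st)
cv2.imwrite("pics/w12.png",cv2.resize(w[150:350,160:400,::-1],None,fx=3,fy=3,interpolation=2))
E
```

```text
t 15.57 tip [ 0.5983 -0.0748  0.0628] lane s,y,n mm [11.0616  0.3204  9.6526] F [-0.6242  0.5728 -1.4538] open 0.029188469649744128
```

View pics/w12.png

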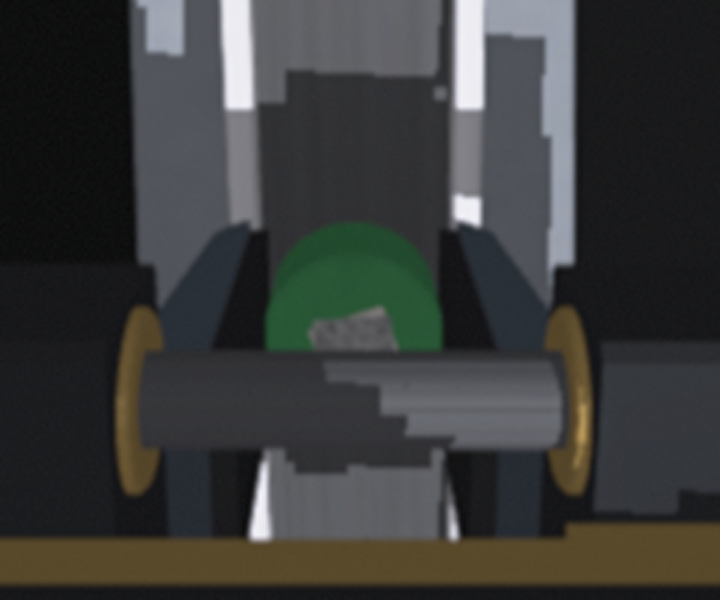

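move_arm(moves=[0,0,0,0,0,0.7,255,0,0,0,0,0,0,255])

```text
clock: 15.88
tcp_pos: [0.5996, -0.1045, 0.2505]
orientation: [[-0.05, 0.999, -0.007], [0.986, 0.051, 0.156], [0.156, 0.0, -0.988]]
ft_force: [-0.6, 0.6, -0.0]
opening: 0.0287
```

move_arm(moves=[0,0,0,0,0,0.7,255,0,0,0,0,0,0,255])

```text
clock: 16.12
tcp_pos: [0.5996, -0.1044, 0.2504]
orientation: [[-0.05, 0.999, -0.007], [0.986, 0.051, 0.156], [0.156, 0.001, -0.988]]
ft_force: [-0.6, -0.3, 4.6]
opening: 0.0289
```

move_arm(moves=[0,0,0,0,0,-0.4,255,0,0,0,0,0,0,160,0,0,0,0,0,0,140,0,0,0,0,0,0,120,0,0,0,0,0,0,120,0,0,0,0,0,-15,120,0,0,0,0,0,-25,120,0,0,0,0,0,0,120])

```text
clock: 17.12
tcp_pos: [0.6007, -0.1111, 0.2924]
orientation: [[-0.051, 0.999, -0.002], [0.987, 0.05, 0.155], [0.155, 0.006, -0.988]]
ft_force: [-0.2, 0.2, -0.3]
opening: 0.0483
```

```bash
python3 - <<'E'
from h import *
st=env.state();w=env.grab_frame("wrist");where(st)
cv2.imwrite("pics/w13.png",w[:,:,::-1])
f=env.grab_frame("scene")[160:290,210:350,::-1]; g=env.grab_frame("side")[150:280,200:340,::-1]
cv2.imwrite("pics/s13.png",np.hstack([cv2.resize(f,(400,371),interpolation=2),cv2.resize(g,(400,371),interpolation=2)]))
E
```

```text
t 17.12 tip [ 0.6003 -0.0815  0.104 ] lane s,y,n mm [11.3999  2.0488 51.3696] F [-0.2086  0.1598 -0.3463] open 0.04828795283029789
```

View pics/w13.png

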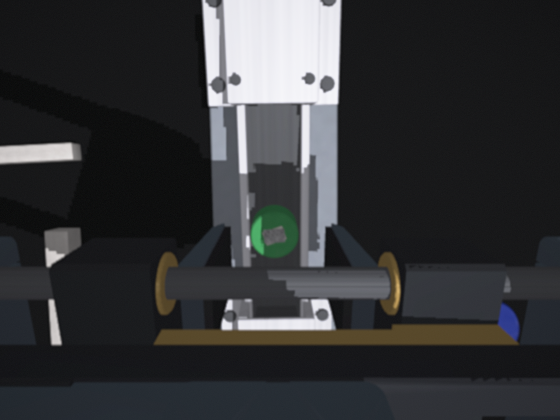

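View pics/s13.png

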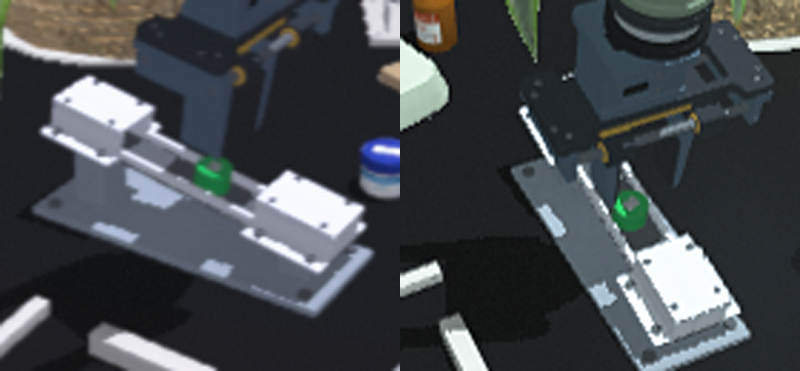

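move_arm(moves=[0,0,0,41,0,0,255,0,0,0,0,0,0,255,0,0,0,0,0,0,255,0,0,0,0,0,0,255,0,0,0,0,0,0,255,0,0,0,0,0,0,255,0,0,0,0,0,0,255])

```text
clock: 18.15
tcp_pos: [0.5979, -0.0704, 0.2961]
orientation: [[-0.05, 0.999, -0.007], [0.986, 0.05, 0.156], [0.156, 0.0, -0.988]]
ft_force: [0.3, -1.1, -0.9]
opening: 0.0006
```

```bash
python3 - <<'E'
from h import *
where(); go(lw(-.030,.0003,.0085),RL)
E
```

```text
t 18.15 tip [ 0.5965 -0.0406  0.1077] lane s,y,n mm [-29.7097   0.2784  48.6111] F [ 0.3034 -1.0677 -0.8536] open 0.0006179469011306539
turn [ 0.03  0.   -0.02] shift after turn [ 0.3  0.1 40.1]
```

move_arm(moves=[0,0,0,0,0,20,255,0,0,0,0,0,13,255,0,0,0,0,0,6.5,255,0,0,0,0,0,0,255,0,0,0,0,0,0,255])

```text
clock: 18.77
tcp_pos: [0.5979, -0.0641, 0.2576]
orientation: [[-0.05, 0.999, -0.006], [0.986, 0.051, 0.156], [0.156, 0.002, -0.988]]
ft_force: [0.2, -0.3, 0.1]
opening: 0.0001
```

```bash
python3 - <<'E'
from h import *
st=env.state();w=env.grab_frame("wrist");where(st)
cv2.imwrite("pics/w14.png",w[:,:,::-1])
f=env.grab_frame("scene")[160:290,210:350,::-1]; g=env.grab_frame("side")[150:280,200:340,::-1]
cv2.imwrite("pics/s14.png",np.hstack([cv2.resize(f,(400,371),interpolation=2),cv2.resize(g,(400,371),interpolation=2)]))
E
```

```text
t 18.77 tip [ 0.5966 -0.0343  0.0692] lane s,y,n mm [-29.8999   0.7647   9.6187] F [ 0.2347 -0.2602  0.081 ] open 0.000136477545679875
```

View pics/s14.png

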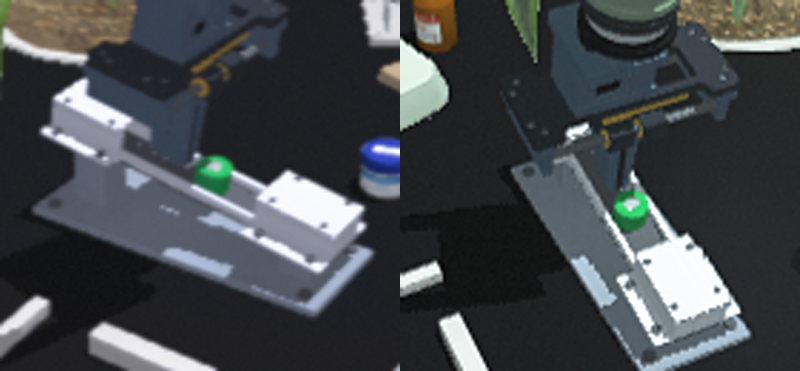

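View pics/w14.png

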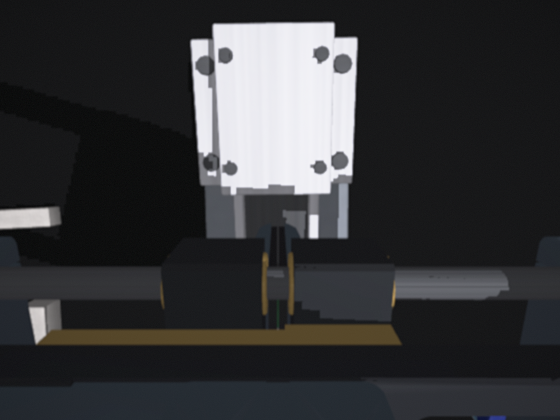

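move_arm(moves=[0,0,0,-3,0,1.5,255,0,0,0,-3,0,0,255,0,0,0,-3,0,0,255,0,0,0,-3,0,0,255,0,0,0,-3,0,0,255,0,0,0,-3,0,0,255,0,0,0,-3,0,0,255,0,0,0,-3,0,0,255])

```text
clock: 19.92
tcp_pos: [0.5988, -0.0877, 0.2519]
orientation: [[-0.05, 0.999, -0.007], [0.986, 0.051, 0.156], [0.156, 0.0, -0.988]]
ft_force: [1.1, -0.1, -0.8]
opening: 0.0003
```

move_arm(moves=[0,0,0,-3,0,0,255,0,0,0,-3,0,0,255,0,0,0,-3,0,0,255,0,0,0,-3,0,0,255,0,0,0,-3,0,0,255,0,0,0,-3,0,0,255,0,0,0,-2,0,0,255,0,0,0,0,0,0,255])

```text
clock: 20.92
tcp_pos: [0.5998, -0.1074, 0.2488]
orientation: [[-0.05, 0.999, -0.007], [0.986, 0.051, 0.156], [0.156, 0.001, -0.988]]
ft_force: [-0.2, -0.7, 0.3]
opening: 0.0007
```

```bash
python3 - <<'E'
from h import *
st=env.state();where(st)
f=env.grab_frame("scene")[160:290,210:350,::-1]; g=env.grab_frame("side")[150:280,200:340,::-1]
cv2.imwrite("pics/s15.png",np.hstack([cv2.resize(f,(400,371),interpolation=2),cv2.resize(g,(400,371),interpolation=2)]))
E
```

```text
t 20.93 tip [ 0.5984 -0.0776  0.0603] lane s,y,n mm [14.2339  0.3203  7.6209] F [-0.197  -0.7377  0.2524] open 0.0006971407355619204
```

View pics/s15.png

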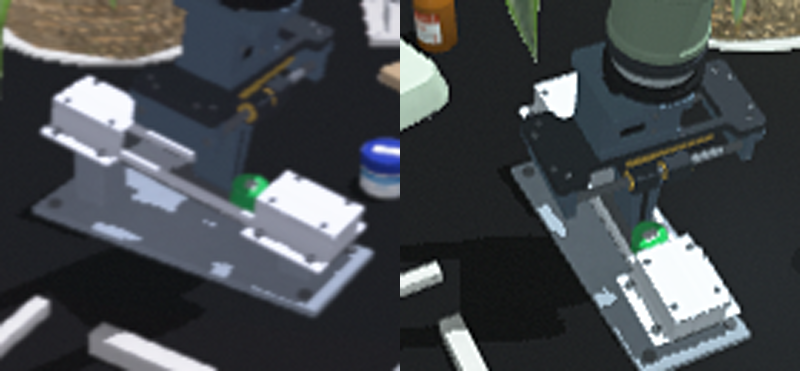

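move_arm(moves=[0,0,0,-1,0,0,255,0,0,0,-1,0,0,255,0,0,0,-1,0,0,255,0,0,0,-1,0,0,255,0,0,0,-1,0,0,255,0,0,0,-1,0,0,255,0,0,0,-1,0,0,255,0,0,0,0,0,0,255])

```text
clock: 22.02
tcp_pos: [0.6001, -0.1141, 0.2477]
orientation: [[-0.05, 0.999, -0.008], [0.986, 0.051, 0.157], [0.157, 0.0, -0.988]]
ft_force: [0.1, 0.4, 0.6]
opening: 0.0002
```

move_arm(moves=[0,0,0,-1,0,0,255,0,0,0,-1,0,0,255,0,0,0,-1,0,0,255])

```text
clock: 22.4
tcp_pos: [0.6003, -0.1168, 0.2472]
orientation: [[-0.05, 0.999, -0.008], [0.986, 0.051, 0.157], [0.157, 0.0, -0.988]]
ft_force: [-0.5, 4.6, 1.3]
opening: 0.0007
```

move_arm(moves=[0,0,0,-1,0,0,255,0,0,0,-1,0,0,255,0,0,0,-1,0,0,255])

```text
clock: 22.78
tcp_pos: [0.6004, -0.1201, 0.2467]
orientation: [[-0.05, 0.999, -0.007], [0.986, 0.051, 0.156], [0.157, 0.0, -0.988]]
ft_force: [0.5, 3.8, 2.2]
opening: 0.0008
```

move_arm(moves=[0,0,0,-1,0,0,255,0,0,0,-1,0,0,255,0,0,0,-1,0,0,255])

```text
clock: 23.15
tcp_pos: [0.6006, -0.1231, 0.2462]
orientation: [[-0.05, 0.999, -0.007], [0.986, 0.051, 0.156], [0.156, 0.001, -0.988]]
ft_force: [0.5, 3.3, 1.1]
opening: 0.0002
```

move_arm(moves=[0,0,0,-0.7,0,0,255,0,0,0,-0.7,0,0,255])

```text
clock: 23.4
tcp_pos: [0.6007, -0.1243, 0.246]
orientation: [[-0.05, 0.999, -0.008], [0.986, 0.05, 0.157], [0.157, 0.0, -0.988]]
ft_force: [-0.1, 5.1, 1.9]
opening: 0.0006
```

move_arm(moves=[0,0,0,-0.7,0,0,255,0,0,0,0,0,0,255])

```text
clock: 23.65
tcp_pos: [0.6007, -0.1246, 0.246]
orientation: [[-0.05, 0.999, -0.008], [0.986, 0.05, 0.158], [0.158, 0.0, -0.987]]
ft_force: [0.1, 5.8, 1.7]
opening: 0.0006
```

move_arm(moves=[0,0,0,-0.7,0,0,255,0,0,0,0,0,0,255])

```text
clock: 23.9
tcp_pos: [0.6007, -0.1249, 0.246]
orientation: [[-0.05, 0.999, -0.008], [0.986, 0.05, 0.159], [0.159, 0.0, -0.987]]
ft_force: [-0.8, 7.0, 3.4]
opening: 0.0004
```

move_arm(moves=[0,0,0,-0.7,0,0,255,0,0,0,0,0,0,255])

```text
clock: 24.15
tcp_pos: [0.6007, -0.1251, 0.246]
orientation: [[-0.049, 0.999, -0.008], [0.986, 0.05, 0.16], [0.16, 0.0, -0.987]]
ft_force: [0.2, 8.6, 3.3]
opening: 0.0004
```

move_arm(moves=[0,0,0,-0.8,0,0,255,0,0,0,-0.7,0,0,255,0,0,0,0,0,0,255,0,0,0,0,0,0,255])

```text
clock: 24.65
tcp_pos: [0.6008, -0.1257, 0.2459]
orientation: [[-0.049, 0.999, -0.008], [0.986, 0.05, 0.162], [0.162, -0.0, -0.987]]
ft_force: [0.1, 11.9, 4.9]
opening: 0.0005
```

move_arm(moves=[0,0,0,-0.8,0,0,255,0,0,0,-0.7,0,0,255,0,0,0,0,0,0,255,0,0,0,0,0,0,255])

```text
clock: 25.15
tcp_pos: [0.6008, -0.1263, 0.2459]
orientation: [[-0.048, 0.999, -0.009], [0.985, 0.049, 0.164], [0.165, -0.001, -0.986]]
ft_force: [-0.4, 15.6, 5.7]
opening: 0.0004
```

```bash
python3 - <<'E'
from h import *
st=env.state();where(st)
f=env.grab_frame("scene")[160:290,210:350,::-1]; g=env.grab_frame("side")[150:280,200:340,::-1]
cv2.imwrite("pics/s16.png",np.hstack([cv2.resize(f,(400,371),interpolation=2),cv2.resize(g,(400,371),interpolation=2)]))
E
```

```text
t 25.15 tip [ 0.5991 -0.095   0.0577] lane s,y,n mm [31.8528  0.166   7.7472] F [-0.4259 15.6475  5.6974] open 0.00040615252128498204
```

View pics/s16.png

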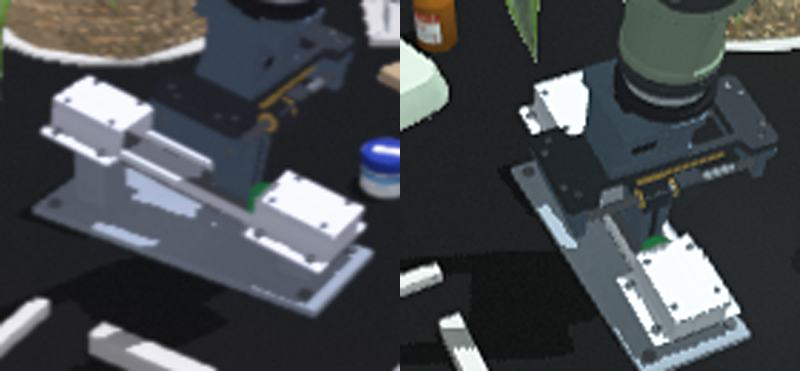

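move_arm(moves=[0,0,0,3,0,0,255,0,0,0,4,0,0,255,0,0,0,10,0,0,255,0,0,0,15,0,0,255,0,0,0,0,0,-40,255,0,0,0,0,0,-60,255,0,0,0,55,0,-20,255,0,0,0,0,0,0,255])

```text
clock: 26.25
tcp_pos: [0.5975, -0.0598, 0.3807]
orientation: [[-0.054, 0.999, -0.002], [0.986, 0.054, 0.156], [0.156, 0.007, -0.988]]
ft_force: [-0.6, -0.3, -0.1]
opening: 0.0004
```

move_arm(moves=[0,0,0,0,0,0,255,0,0,0,0,0,0,255])

```text
clock: 26.5
tcp_pos: [0.5973, -0.0628, 0.3761]
orientation: [[-0.049, 0.999, -0.01], [0.986, 0.05, 0.156], [0.156, -0.002, -0.988]]
ft_force: [0.2, -0.7, -0.2]
opening: 0.0007
```

```bash
python3 - <<'E'
from h import *
st=env.state();w=env.grab_frame("wrist");where(st);C=cam("wrist",st)
cv2.imwrite("pics/w17.png",w[:,:,::-1])
F=env.grab_frame("scene");G=env.grab_frame("side");cv2.imwrite("pics/sc17.png",F[:,:,::-1]);cv2.imwrite("pics/si17.png",G[:,:,::-1])
cv2.imwrite("pics/s17.png",np.hstack([cv2.resize(F[160:290,210:350,::-1],(400,371),interpolation=2),cv2.resize(G[150:280,200:340,::-1],(400,371),interpolation=2)]))
th=np.linspace(0,2*np.pi,60)
for n,im,K in[("w",w,C),("scene",F,cam("scene")),("side",G,cam("side"))]:
    big=im[:,:,::-1].copy()
    for s,c in[(.063,(0,0,255))]:
        q=place(p,np.array([lane(s+.015*np.cos(t),.015*np.sin(t),.02) for t in th])); cv2.polylines(big,[proj(K,q).round().astype(np.int32)],True,c,1)
    u=proj(K,lw(.06,0,.02)[None])[0].astype(int); x,y=u; y=max(y,60);cr=big[max(y-60,0):y+60,max(x-70,0):x+70]; cv2.imwrite(f"pics/o17{n}.png",cv2.resize(cr,(390,330),interpolation=2))
cv2.imwrite("pics/o17.png",np.hstack([cv2.imread("pics/o17w.png"),cv2.imread("pics/o17side.png")]))
E
```

```text
t 26.5 tip [ 0.5954 -0.033   0.1876] lane s,y,n mm [-49.8095  -0.3952 126.3939] F [ 0.2488 -0.6589 -0.2156] open 0.0006519477116608604
```

View pics/w17.png

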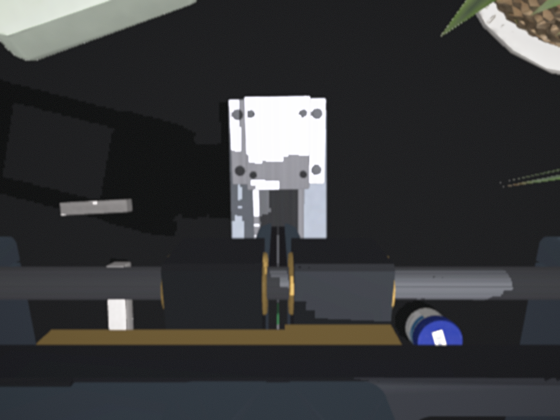

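View pics/o17.png

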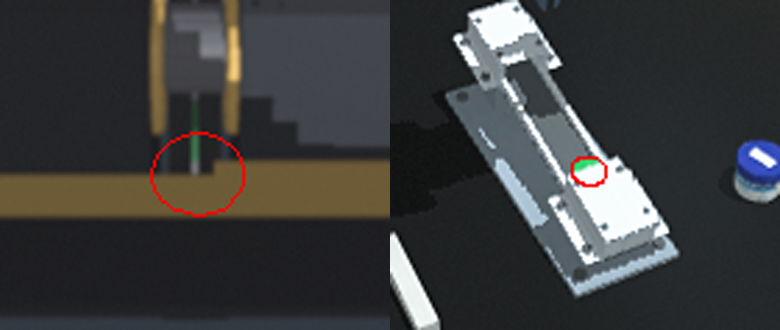

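View pics/sc17.png

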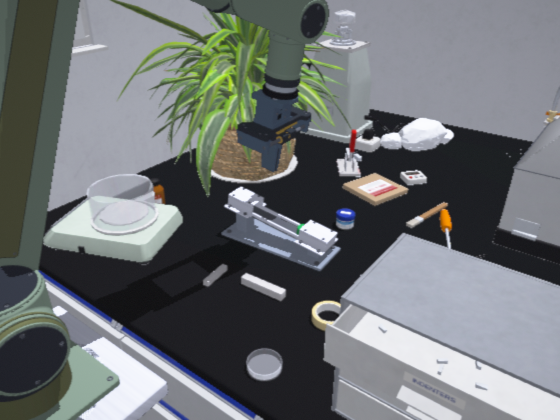

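View pics/si17.png

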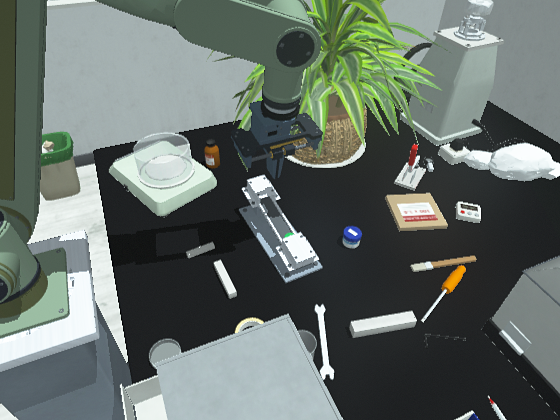

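```bash
python3 - <<'E'
from h import *
f=env.grab_frame("side");a=cv2.imread("pics/si17.png")[:,:,::-1]
print(np.abs(f.astype(int)-a)[215:260,260:320].mean())
print(env.job_done())
E
```

```text
0.6274074074074074
the job is handed in; nothing more can be done
None
```

I cleared the bar and left the specimen pushed fully home against the stop. The job was handed in at about 27 s of the 70 s allowed.

- **Bar:** I gripped it above the rails (the jaws read 17.8 mm, so the 18 mm one), slid it about 56 mm down out of the tunnel and lifted it off. It lies flat on the bench at about x 0.43, y -0.14, between where the specimen stood and the tape roll.
- **Specimen:** I set it flat in the open lane. The jaws read 29 mm on it against its nominal 30 mm, and I saw no tilt in the pictures. I then pushed it with closed fingers.
- **Stop:** It began to give at 3–5 N. Pushing continued for about 8–10 mm, then the force rose to 15.6 N with the fingertips stalled, so I took it as solid. The specimen's centre is then about 2 mm short of the hood edge, inside the given range.
- **Last checks:** After backing off, the side and scene views showed the specimen still at the hood edge and the arm touching nothing. The bottle, jar and tape roll looked where they were at the start.
- **Not confirmed:** I could not see the stop plate itself, so "fully home" rests on the force, the travel and the specimen's position. In the wrist view after backing off, the fingers hid the specimen, so that camera gave no final check.

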